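# Take the pastel cup off its bar and hold it over the tray

## Robot

A 6-joint arm with a two-finger parallel gripper is mounted at the origin on the work surface. World frame = base frame: x ahead of the robot, y to its left, z up, the work surface at z = 0. Lengths are in m, angles in degrees, forces in N, time in s.
With the tool pointing down it reaches from about 0.35 to 0.875 m from the base axis. Payload 15.5 kg.
Tool frame: the origin (TCP) lies at the very end of the fingers, on their centre line; the grasp point (between the pads) lies 19 mm behind it; z points along the fingers, y is the line along which they close (so a half turn about z gives the same grasp; the last joint's range is limited). The gripper opens to 85 mm and grips with 20 to 120 N. Pads are 22 mm wide; open, the fingers measure 114 mm over their backs; the gripper's body (76 mm by 85 mm) begins 54 mm behind the grasp point. The pads swing forward as they close: fully open they stand 13 mm farther back than shut.
Start: joints at [-81.904, 28.281, 77.091, -0, 74.628, -5.472], TCP at [0.147, -0.608, 0.231] pointing down, gripper open.
Joint ranges: [-166.48, 166.48], [-47.26, 123.95], [12.59, 153.08], [-70.14, 250.14], [6.76, 159.57], [-176.63, 176.63]. Speed limits (degrees/s): [108.29, 108.29, 147.25, 172.46, 172.46, 172.46].

## Interface

Orientations are given as a 3x3 rotation matrix whose columns are the frame's x, y, z axes.
In Python, from rig import state, read_camera, camera_info, sign_off gives the robot as it stands.
- The arm moves only by the tool step_arm, never from a script. Its argument "steps" is a list that holds one entry, the list of rows, each a list of 7 numbers: the shift along the world's x, y, z in units of 30 mm (1.0 is 30 mm), then the turn, a rotation vector about the world's x, y, z in units of 5 degrees (1.0 is 5 degrees), then the opening, from 0 (shut) to 1 (fully open). In form: [[[tx, ty, tz, ax, ay, az, grip], ...]]. A call has 1 to 8 rows; each row is the pose to reach, as a shift and turn from the pose commanded when the call began; what a row does not reach only later rows make up. A row lasts 1/10 s, in which the tool goes at most 50 mm and 8.59 degrees, less where a joint would pass 70% of its speed; a pose out of reach is approached as far as the arm can. A call with a gripper value outside its range is refused whole. The fingers move at their own pace and stop on an object; "squeeze" is the grip in N (left out, the last holds). Time passes only in rows, so rows that repeat a pose let the fingers close. It gives the time, the measured TCP pose, the force, the opening and the grip force at its end, in the units of the state.
- state(): the state, without advancing time (a new reading comes with each control period).
- read_camera(name): name is "scene" or "top"; returns the picture (384x512x3 uint8, red, green, blue); there is no depth.
- camera_info(name): a dict with "mtx" (3x3 intrinsics, pixels), "camera_from_world" (4x4, takes a point from world to camera coordinates). Camera axes: x right, y up, looking along -z (the intrinsics and any distortion apply to the point x, -y, -z); pixel columns grow to the right and rows downward; lengths in m; the calibration is good to about 2 mm. A picture is of the moment at which its call begins. camera_info takes no time and is no camera call.
- sign_off(): hands the job in; it is judged then, once.
The state is a dict: "t": time; "joint_positions": joint angles; "dq": joint speeds; "tau": joint torques, N m; "eef_pos": TCP position; "tcp_rot": TCP orientation; "force": force on the tool from outside, world axes, zero at the start; "wrist_torque": the same for the moment, N m; "finger_gap": finger opening in m; "gripper_force": force on a finger pad.
Only numpy, scipy, OpenCV 4.12 (cv2) and the standard library are available. Lean on these libraries where they do the work, as an engineer would, in place of code of your own. Each camera call takes 0.05 s, during which the arm holds its last target. There are 200 camera calls.

## Task

Lift the round metal cup with the two pastel sticks in it up and off the bar it hangs on, and hold it steady and level in the air over the middle of the white tray, its bottom about 10 cm above the table, for the painter to choose a stick. Keep the cup upright so that both sticks stay inside, and leave the square cup with the pencils, the small canvas, the tray, the jar and the brush as they are. Finish while still holding the cup there: do not put it down or let go.

Things in the scene. Friction and masses are not known exactly. Their poses are not given: they have to be found in the camera images.
- cup: the round cup: aluminium, straight-sided, open on top, outside diameter 64, height 72, wall 3, floor 4 thick, mass 0.11 to 0.22 kg. Origin: centre of its underside, z up, its +x towards the bar it hangs on (away from the robot). Its +y and -y sides are free to be grasped from above across the diameter; 30 N of grip does no harm
- cup_strap (a point): middle of the tab that rests on the bar, at x = 42, z = 77 of the round cup. The strap is 22 wide (y): a back plate out to x = 37 (z 10 to 75) that leans on the lower bar, the tab (z 75 to 79, to x = 54) and a lip at x 50 to 54 hanging behind the bar down to z = 55. To free it, raise the cup more than 21 (better 40), then draw it along its own -x
- cup_rim (a point): centre of the round cup's mouth, 72 above its underside
- square_cup: bystander: an aluminium cup 60 x 60 x 72 with three pencils standing up to 53 above its rim (they do not come out), hanging on the same bar by the same strap. Origin and axes as for the round cup. Either cup may be the left one; centre to centre they hang 140 to 220 apart
- stand: steel stand fixed to the table. Origin: on the table under the middle of the top bar; y along the bar, -x towards the robot. Top bar 400 long (y), 6 thick, 20 high, top edge at z = 200; cups hang centred at x = -47, underside at z = 125. Lower bar: front face at x = -10, z 140 to 160. Posts 204 high at y = +205 and -205, feet from x = -20 to +100
- tray: white enamel tray lying loose on the table, 150 (x) x 220 (y), rim 22 high, walls 4, empty; origin: centre of its underside; z up. It lies on the robot's side of the stand, either left or right, the canvas on the other side
- pastel1: dark grey pastel stick 38 x 11 x 11 lying loose on the floor of the round cup; origin: centre of its underside as it lies at the start
- pastel2: light grey pastel stick, same size, beside the first in the round cup
- canvas: bystander: small painted canvas 150 (x) x 200 (y) x 16 lying flat on the table; origin: centre of its underside
- jar: bystander: glass jar with a black lid, diameter 60, height 90, standing on the table at the left; origin: centre of its underside
- brush: bystander: a paint brush lying on the table at the right; origin: underside of its middle

How it is judged:
By the outcome, as a careful person would: the job done as asked, in the order asked, and still so for the second after the job is handed in, while the arm keeps its last pose, push and grip.
It also fails if it takes over 42 s, if anything falls off the work surface, if the arm or the gripper's body presses on something with over 40 N, if the wrist force passes 120 N, or if a joint passes its speed limit or range.

## Working session

There is one attempt and no reset: what is moved stays moved. The work goes in short steps, Python scripts to look and compute and a tool call to move; the robot and the scene stay as the last step left them, time stands still between calls to the robot, and variables do not carry over. Pictures are saved under pics/ and viewed, at most 10 in all, crops included, and the job is handed in when it is done.

Besides the shell and the picture viewer there is one more tool, called after "Call:" by a JSON object that holds its "name" and its "arguments", one argument or row to a line. step_arm: Moves the arm, as the interface text tells. Its arguments: {"type":"object","properties":{"steps":{"type":"array","items":{"type":"array","items":{"type":"array","items":{"type":"number"}}}},"squeeze":{"type":"number"}},"required":["steps"]}

```bash
mkdir -p pics && python3 - <<'E'
from rig import *
import cv2,numpy as np
np.set_printoptions(precision=4,suppress=True)
for n in("scene","top"):
    im=read_camera(n); cv2.imwrite(f"pics/{n}0.png",im[:,:,::-1]); i=camera_info(n); print({k:(np.array(v) if not isinstance(v,str) else v) for k,v in i.items()})
s=state(); print(s)
E
```

```text
{'mtx': array([[479.1836,   0.    , 258.4926],
       [  0.    , 479.1836, 203.6394],
       [  0.    ,   0.    ,   1.    ]]), 'camera_from_world': array([[-0.0579,  0.9981,  0.0203,  0.0547],
       [-0.565 , -0.0495,  0.8236,  0.1894],
       [ 0.8231,  0.0362,  0.5668, -1.7974],
       [ 0.    ,  0.    ,  0.    ,  1.    ]])}
{'mtx': array([[359.1666,   0.    , 256.4008],
       [  0.    , 359.1666, 195.5975],
       [  0.    ,   0.    ,   1.    ]]), 'camera_from_world': array([[-0.0149, -0.9998, -0.0164,  0.0161],
       [ 0.9914, -0.0169,  0.13  , -0.5827],
       [-0.1303, -0.0143,  0.9914, -0.9806],
       [ 0.    ,  0.    ,  0.    ,  1.    ]])}
{'t': 0.1, 'joint_positions': array([-81.9045,  28.3146,  77.1236,  -0.    ,  74.6292,  -5.4713]), 'dq': array([-0.0599, -0.0085, -0.1318, -0.0097,  0.1066,  0.1307]), 'tau': array([  0.0015, -88.359 , -38.4561,  -0.0003,   0.0053,  -0.    ]), 'eef_pos': array([ 0.1466, -0.6072,  0.2307]), 'tcp_rot': array([[ 0.9721,  0.2346, -0.0002],
       [ 0.2346, -0.9721,  0.0012],
       [ 0.0001, -0.0012, -1.    ]]), 'force': array([-0.2393, -1.2581,  0.253 ]), 'wrist_torque': array([ 0.0144, -0.0157,  0.0265]), 'gripper_force': 0.0, 'finger_gap': 0.08532830849749888}
```

View pics/scene0.png

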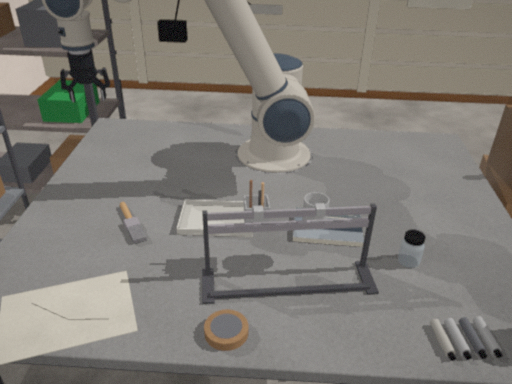

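View pics/top0.png

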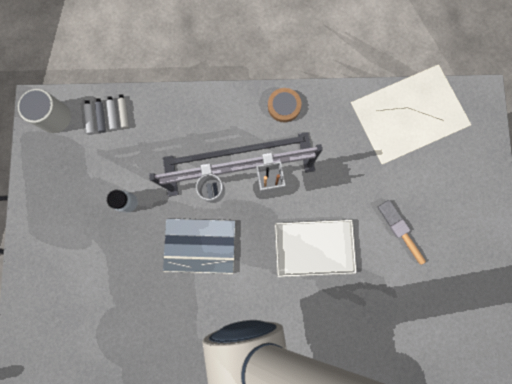

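The scene view is from behind the stand. In the top view the round cup is at about (209,187), the square cup with pencils at (270,176), the tray at about (316,248), the canvas at (200,246) and the bar from about (155,178) to (320,150). I'll enlarge the top view.

```bash
python3 - <<'E'
import cv2
im=cv2.imread("pics/top0.png")[135:285,145:365-10]
cv2.imwrite("pics/topc.png",cv2.resize(im[:75,:190],None,fx=4.2,fy=4.2,interpolation=cv2.INTER_CUBIC))
im=cv2.imread("pics/top0.png")[205:285,265:365]
cv2.imwrite("pics/topt.png",cv2.resize(im,None,fx=5,fy=5,interpolation=cv2.INTER_CUBIC))
E
```

```text
(no output)
```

View pics/topc.png

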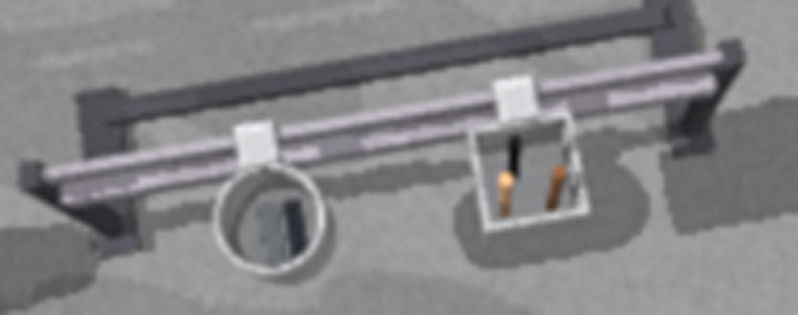

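View pics/topt.png

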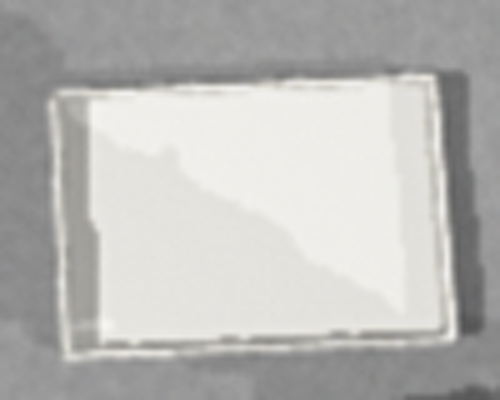

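The crop shows the round cup's rim centred at (270,217), its tab at (256,143), the post tops at (36,175) and (735,52), and the square cup's tab at (516,98). The tray rim corners are (52,93), (436,76), (456,338) and (68,355) in its own crop.

```bash
cat > h.py <<'E'
import numpy as np
from rig import *
def w(p,z,name="top"):
    "pixel -> world point at height z"
    i=camera_info(name);K=np.array(i["mtx"]);T=np.array(i["camera_from_world"]);R,t=T[:3,:3],T[:3,3]
    d=R.T@(np.linalg.inv(K)@[p[0],p[1],1]*[1,-1,-1]);c=-R.T@t
    return c+d*(z-c[2])/d[2]
E
python3 - <<'E'
from h import *
np.set_printoptions(precision=4,suppress=True)
a=lambda u,v,z:w(((u+.5)/4.2-.5+145,(v+.5)/4.2-.5+135),z)
b=lambda u,v:w(((u+.5)/5-.5+265,(v+.5)/5-.5+205),.022)
rim=a(270.5,217.5,.197);tab=a(256,143,.204);sq=a(516,98,.204);pl=a(36,175,.204);pr=a(735,52,.204)
print("rim",rim,"tab",tab,np.linalg.norm(rim-tab),"diam",np.linalg.norm(a(214,217,.197)-a(327,217,.197)))
for n,d in(("posts",pl-pr),("tabs",tab-sq)): print(n,np.linalg.norm(d),"yaw",np.degrees(np.arctan2(-d[0],d[1])))
print("sq",sq,"posts",pl,pr,"standmid",(pl+pr)/2)
d=rim-(pl+pr)/2;y=np.radians(np.degrees(np.arctan2(-(pl-pr)[0],(pl-pr)[1])));print("cup in stand", np.cos(y)*d[0]+np.sin(y)*d[1],-np.sin(y)*d[0]+np.cos(y)*d[1])
t=np.array([b(*q) for q in((52,93),(436,76),(456,338),(68,355))]);print(t,t.mean(0),[np.linalg.norm(t[i]-t[i-1]) for i in range(4)])
E
```

```text
rim [0.5862 0.118  0.197 ] tab [0.6283 0.1254 0.204 ] 0.04332476547816537 diam 0.06482729912673862
posts 0.405954378408373 yaw 9.127028787212048
tabs 0.15083185114567157 yaw 8.961072733863942
sq [ 0.6518 -0.0236  0.204 ] posts [0.612  0.2513 0.204 ] [ 0.6764 -0.1495  0.204 ] standmid [0.6442 0.0509 0.204 ]
cup in stand -0.046614334021277515 0.07549282645427366
[[ 0.5047 -0.0448  0.022 ]
 [ 0.5109 -0.2633  0.022 ]
 [ 0.3646 -0.2672  0.022 ]
 [ 0.3582 -0.0506  0.022 ]] [ 0.4346 -0.1565  0.022 ] [np.float64(0.1465904399688818), np.float64(0.21856311601994433), np.float64(0.14635043334924586), np.float64(0.2166997004556917)]
```

Every check agrees: rim 65 mm across, tab 43 mm from the cup's centre, bar yaw 9°, cup at x = -47 in the stand frame. I'll go above the cup, staying higher than the pencils.

Call:
{"name": "step_arm", "arguments": {
  "steps": [
    [[0, 0, 1.7, 0, 0, 0, 1], [0.5, 1, 3.3, 0, 0, 0, 1], [1.4, 2.4, 3.3, 0, 0, 0, 1], [2.3, 3.8, 3.3, 0, 0, -0.2, 1], [3.2, 5.2, 3.3, 0, 0, -0.4, 1], [4.1, 6.7, 3.3, 0, 0, -0.6, 1], [5, 8.2, 3.3, 0, 0, -0.8, 1], [5.8, 9.6, 3.3, 0, 0, -0.9, 1]]
  ]
}}

```text
t: 0.9
eef_pos: [0.3167, -0.3253, 0.3302]
tcp_rot: [[0.988, 0.157, 0.0], [0.157, -0.988, 0.0], [0.0, -0.0, -1.0]]
force: [2.1, -0.8, -0.1]
finger_gap: 0.0852
gripper_force: 0.0
```

Call:
{"name": "step_arm", "arguments": {
  "steps": [
    [[0.8, 1.4, 0, 0, 0, 0, 1], [1.6, 2.8, 0, 0, 0, 0, 1], [2.5, 4.2, 0, 0, 0, 0, 1], [3.4, 5.6, 0, 0, 0, 0, 1], [4.2, 7, 0, 0, 0, 0, 1], [5, 8.3, 0, 0, 0, 0, 1], [5.8, 9.6, 0, 0, 0, 0, 1], [6.4, 10.6, 0, 0, 0, 0, 1]]
  ]
}}

```text
t: 1.7
eef_pos: [0.509, -0.0068, 0.3301]
tcp_rot: [[0.987, 0.159, -0.0], [0.159, -0.987, 0.0], [-0.0, -0.0, -1.0]]
force: [-0.1, -1.3, 0.4]
finger_gap: 0.0857
gripper_force: 0.0
```

Call:
{"name": "step_arm", "arguments": {
  "steps": [
    [[0.8, 1.3, 0, 0, 0, 0, 1], [1.6, 2.6, 0, 0, 0, 0, 1], [2.4, 4, 0, 0, 0, 0, 1], [2.4, 4, -0.8, 0, 0, 0, 1], [2.4, 4, -1.6, 0, 0, 0, 1], [2.4, 4, -2.4, 0, 0, 0, 1], [2.4, 4, -3, 0, 0, 0, 1], [2.4, 4, -3, 0, 0, 0, 1]]
  ]
}}

```text
t: 2.5
eef_pos: [0.5787, 0.1106, 0.2378]
tcp_rot: [[0.987, 0.158, -0.005], [0.158, -0.987, -0.0], [-0.005, -0.0, -1.0]]
force: [-0.1, -0.5, 0.7]
finger_gap: 0.0852
gripper_force: 0.0
```

```bash
python3 - <<'E'
from h import *
import cv2
for n,(x0,y0,W,H) in {"top":(150,120,200,110),"scene":(230,140,180,130)}.items():
    im=read_camera(n)[y0:y0+H,x0:x0+W,::-1]; cv2.imwrite(f"pics/{n}1.png",cv2.resize(im,None,fx=4,fy=4,interpolation=cv2.INTER_CUBIC))
print(state()["eef_pos"])
E
```

```text
[0.58020719 0.11074782 0.2405723 ]
```

View pics/scene1.png

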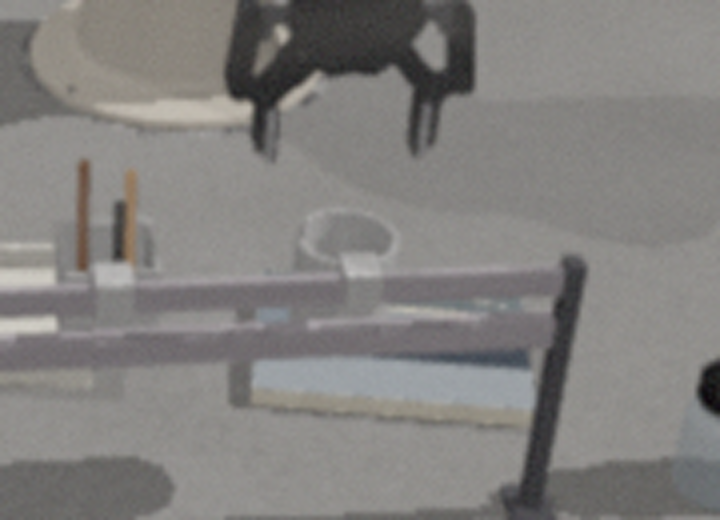

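```bash
python3 - <<'E'
from h import *
i=camera_info("scene");T=np.array(i["camera_from_world"]);K=np.array(i["mtx"])
def pr(p):
    c=(T@[*p,1])[:3]*[1,-1,-1];q=K@c;q=q[:2]/q[2];return ((q-[230,140]+.5)*4-.5).round(1)
print("rim c",pr((.586,.118,.197)),"tcp",pr(state()["eef_pos"]), "1cm y",pr((.586,.128,.197)))
a=np.radians(np.arange(0,360,5));P=np.array([pr((.586+.032*np.cos(t),.118+.032*np.sin(t),.197)) for t in a]);print(P.min(0),P.max(0))
print(state()["joint_positions"],state()["eef_pos"])
E
```

```text
rim c [343.3 232.6] tcp [337.4 168. ] 1cm y [359.4 233.4]
[292.1 204.7] [394.7 261.7]
[5.01413947e+00 2.50075327e+01 8.13828828e+01 2.31243310e-03
 7.36322469e+01 8.59493912e+01] [0.58020719 0.11074782 0.2405723 ]
```

The scene camera carries a constant bias of +6 px. Relative to the fingers, the cup is where the top camera put it. I'll correct by (6, 7) mm, then descend.

Call:
{"name": "step_arm", "arguments": {
  "steps": [
    [[0.2, 0.24, 0, 0, 0, 0, 1], [0.2, 0.24, -0.3, 0, 0, 0, 1], [0.2, 0.24, -0.8, 0, 0, 0, 1], [0.2, 0.24, -1.3, 0, 0, 0, 1], [0.2, 0.24, -1.8, 0, 0, 0, 1], [0.2, 0.24, -1.8, 0, 0, 0, 1], [0.2, 0.24, -1.8, 0, 0, 0, 1]]
  ]
}}

```text
t: 3.3
eef_pos: [0.5864, 0.118, 0.1865]
tcp_rot: [[0.987, 0.158, 0.0], [0.158, -0.987, 0.0], [0.0, -0.0, -1.0]]
force: [0.0, -0.4, 0.5]
finger_gap: 0.0853
gripper_force: 0.0
```

Call:
{"name": "step_arm", "arguments": {
  "steps": [
    [[0, 0, -0.4, 0, 0, 0, 1], [0, 0, -0.8, 0, 0, 0, 1], [0, 0, -1.2, 0, 0, 0, 1], [0, 0, -1.2, 0, 0, 0, 1], [0, 0, -1.2, 0, 0, 0, 1]]
  ]
}}

```text
t: 3.8
eef_pos: [0.586, 0.1179, 0.1499]
tcp_rot: [[0.988, 0.158, -0.001], [0.158, -0.988, -0.0], [-0.001, -0.0, -1.0]]
force: [0.6, -1.2, 1.3]
finger_gap: 0.0853
gripper_force: 0.0
```

```bash
python3 - <<'E'
from h import *
import cv2
im=read_camera("scene")[130:260,220:400,::-1]; cv2.imwrite("pics/scene2.png",cv2.resize(im,None,fx=4,fy=4,interpolation=cv2.INTER_CUBIC))
print(state()["eef_pos"],state()["force"])
E
```

```text
[0.58629923 0.11795614 0.15033816] [-0.04713239 -0.06537398 -0.77760953]
```

View pics/scene2.png

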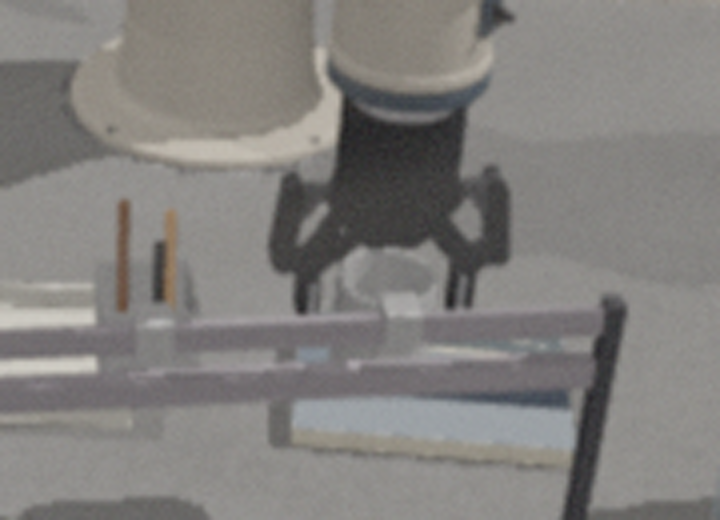

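The fingers straddle the cup, with inner faces at about 316 and 455 against cup edges at 338 and 440, and the body clears the rim. Next I close at 30 N.

Call:
{"name": "step_arm", "arguments": {
  "steps": [
    [[0, 0, 0, 0, 0, 0, 0.85], [0, 0, 0, 0, 0, 0, 0.78], [0, 0, 0, 0, 0, 0, 0.7], [0, 0, 0, 0, 0, 0, 0.5], [0, 0, 0, 0, 0, 0, 0.5], [0, 0, 0, 0, 0, 0, 0.5], [0, 0, 0, 0, 0, 0, 0.5], [0, 0, 0, 0, 0, 0, 0.5]]
  ],
  "squeeze": 30
}}

```text
t: 4.65
eef_pos: [0.5864, 0.1182, 0.1509]
tcp_rot: [[0.987, 0.158, 0.001], [0.158, -0.987, 0.0], [0.001, -0.0, -1.0]]
force: [-2.1, 1.3, 6.0]
finger_gap: 0.0647
gripper_force: 31.6
```

Call:
{"name": "step_arm", "arguments": {
  "steps": [
    [[0, 0, 0.1, 0, 0, 0, 0.5], [0, 0, 0.3, 0, 0, 0, 0.5], [0, 0, 0.55, 0, 0, 0, 0.5], [0, 0, 0.8, 0, 0, 0, 0.5], [0, 0, 1.1, 0, 0, 0, 0.5], [0, 0, 1.35, 0, 0, 0, 0.5], [0, 0, 1.5, 0, 0, 0, 0.5], [0, 0, 1.5, 0, 0, 0, 0.5]]
  ]
}}

```text
t: 5.45
eef_pos: [0.5865, 0.118, 0.1961]
tcp_rot: [[0.987, 0.158, 0.001], [0.158, -0.987, 0.0], [0.001, 0.0, -1.0]]
force: [0.1, 0.1, -0.8]
finger_gap: 0.065
gripper_force: 34.5
```

```bash
python3 - <<'E'
from h import *
import cv2
im=read_camera("scene")[130:260,220:400,::-1]; cv2.imwrite("pics/scene3.png",cv2.resize(im,None,fx=4,fy=4,interpolation=cv2.INTER_CUBIC))
s=state();print(s["eef_pos"],s["force"],s["gripper_force"],s["finger_gap"])
E
```

```text
[0.58622394 0.11794339 0.19553621] [-0.67272006  0.26828672 -1.5172736 ] 34.483551532030106 0.06406963817357522
```

View pics/scene3.png

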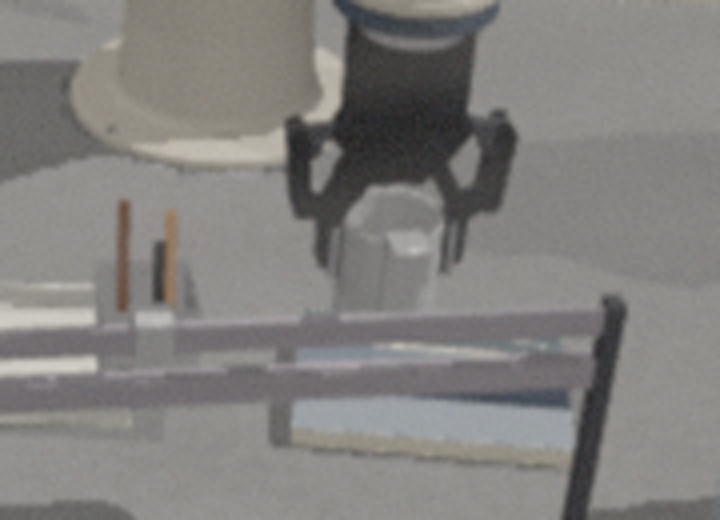

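The tab is well above the bar: it sits at row 240, against the bar top at 318. The cup is upright in the grip. I'll draw it along its own -x, then carry it gently to the tray.

Call:
{"name": "step_arm", "arguments": {
  "steps": [
    [[-0.1, -0.02, 0, 0, 0, 0, 0.5], [-0.4, -0.06, 0, 0, 0, 0, 0.5], [-0.8, -0.13, 0, 0, 0, 0, 0.5], [-1.3, -0.2, 0, 0, 0, 0, 0.5], [-1.8, -0.28, 0, 0, 0, 0, 0.5], [-2.3, -0.4, 0, 0, 0, 0, 0.5], [-2.8, -0.7, 0, 0, 0, 0, 0.5], [-3.2, -1.1, 0, 0, 0, 0, 0.5]]
  ]
}}

```text
t: 6.3
eef_pos: [0.4883, 0.0849, 0.195]
tcp_rot: [[0.987, 0.158, -0.001], [0.158, -0.987, 0.0], [-0.001, -0.0, -1.0]]
force: [-0.3, -0.5, -0.4]
finger_gap: 0.0643
gripper_force: 34.5
```

Call:
{"name": "step_arm", "arguments": {
  "steps": [
    [[-0.3, -0.6, 0, 0, 0, 0, 0.5], [-0.6, -1.3, 0, 0, 0, 0, 0.5], [-0.8, -2.1, 0, 0, 0, 0, 0.5], [-1, -2.9, 0, 0, 0, 0, 0.5], [-1.2, -3.7, 0, 0, 0, 0, 0.5], [-1.4, -4.5, 0, 0, 0, 0, 0.5], [-1.5, -5.2, 0, 0, 0, 0, 0.5], [-1.6, -5.8, 0, 0, 0, 0, 0.5]]
  ]
}}

```text
t: 7.1
eef_pos: [0.4411, -0.0898, 0.1951]
tcp_rot: [[0.988, 0.157, -0.0], [0.157, -0.988, 0.0], [-0.0, -0.0, -1.0]]
force: [-0.2, -0.1, -1.0]
finger_gap: 0.0644
gripper_force: 34.5
```

Call:
{"name": "step_arm", "arguments": {
  "steps": [
    [[-0.1, -0.5, 0, 0, 0, 0, 0.5], [-0.2, -1, 0, 0, 0, 0, 0.5], [-0.25, -1.4, 0, 0, 0, 0, 0.5], [-0.25, -1.8, 0, 0, 0, 0, 0.5], [-0.25, -2.1, 0, 0, 0, 0, 0.5], [-0.25, -2.25, 0, 0, 0, 0, 0.5], [-0.25, -2.25, 0, 0, 0, 0, 0.5], [-0.25, -2.25, 0, 0, 0, 0, 0.5]]
  ]
}}

```text
t: 7.9
eef_pos: [0.4346, -0.1563, 0.1952]
tcp_rot: [[0.988, 0.158, -0.0], [0.158, -0.988, 0.0], [-0.0, -0.0, -1.0]]
force: [-1.0, -0.9, -1.5]
finger_gap: 0.0645
gripper_force: 34.5
```

Now lower to TCP z ≈ 0.1255 (cup bottom at 0.10).

Call:
{"name": "step_arm", "arguments": {
  "steps": [
    [[0, 0, -0.2, 0, 0, 0, 0.5], [0, 0, -0.6, 0, 0, 0, 0.5], [0, 0, -1.1, 0, 0, 0, 0.5], [0, 0, -1.6, 0, 0, 0, 0.5], [0, 0, -2, 0, 0, 0, 0.5], [0, 0, -2.3, 0, 0, 0, 0.5], [0, 0, -2.3, 0, 0, 0, 0.5], [0, 0, -2.3, 0, 0, 0, 0.5]]
  ]
}}

```text
t: 8.7
eef_pos: [0.4347, -0.1564, 0.1264]
tcp_rot: [[0.987, 0.158, -0.0], [0.158, -0.987, 0.0], [-0.0, -0.0, -1.0]]
force: [-0.1, -1.2, -1.3]
finger_gap: 0.0643
gripper_force: 34.4
```

```bash
python3 - <<'E'
from h import *
import cv2
im=read_camera("scene");t=read_camera("top")
cv2.imwrite("pics/scene4.png",cv2.resize(im[120:250,160:340,::-1],None,fx=4,fy=4,interpolation=cv2.INTER_CUBIC))
cv2.imwrite("pics/top4.png",cv2.resize(t[130:290,140:370,::-1],None,fx=3.4,fy=3.4,interpolation=cv2.INTER_CUBIC))
s=state();print(s["eef_pos"],s["force"],s["wrist_torque"],s["gripper_force"],s["finger_gap"],abs(s["dq"]).max(),s["t"])
i=camera_info("scene");T=np.array(i["camera_from_world"]);K=np.array(i["mtx"])
def pr(p):
    c=(T@[*p,1])[:3]*[1,-1,-1];q=K@c;q=q[:2]/q[2];return ((q-[160,120]+.5)*4-.5).round(1)
x,y,z=s["eef_pos"]
for h in(.1,.172): print([pr((x+.032*a,y+.032*b,h)) for a,b in((1,0),(-1,0),(0,1),(0,-1))])
E
```

```text
[ 0.43499982 -0.15662874  0.12673386] [ 0.41032756 -0.41139945 -1.55530316] [-0.0523875   0.04583499 -0.01496193] 34.43080723285675 0.06436394318406337 0.17914508860086015 8.8
[array([217.3, 314.1]), array([228.9, 265.9]), array([267.2, 291.7]), array([179.3, 287.4])]
[array([213.9, 227.4]), array([226. , 181.1]), array([265.4, 205.9]), array([174.8, 201.6])]
```

View pics/scene4.png

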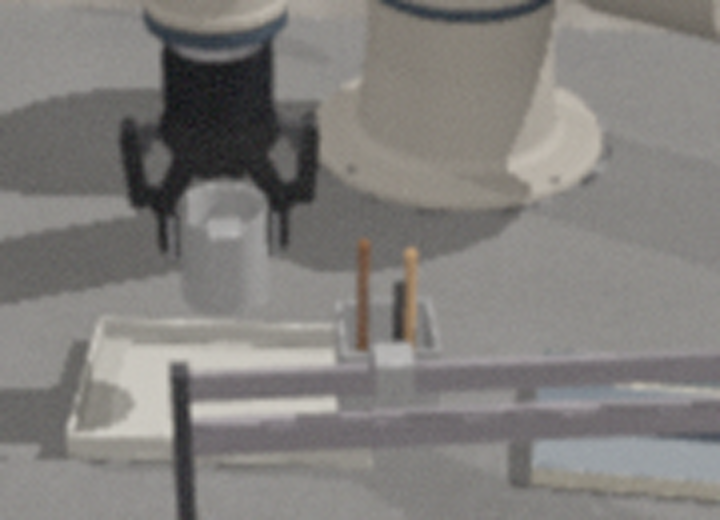

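View pics/top4.png

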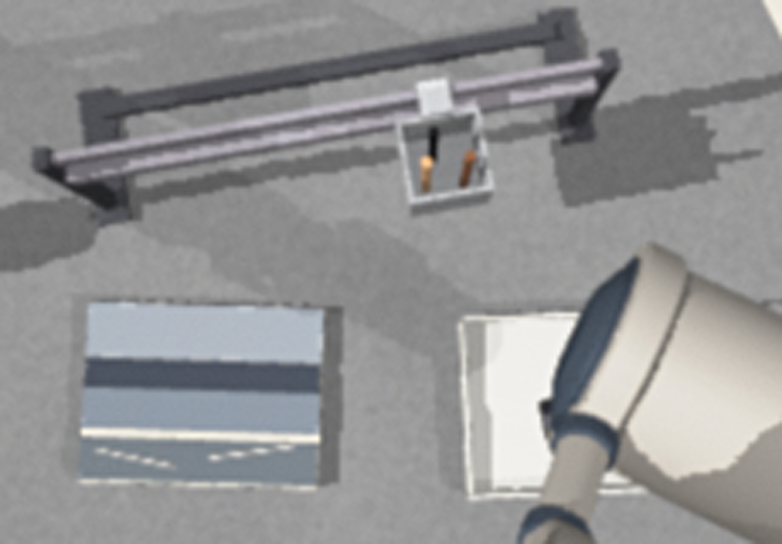

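The cup hangs upright over the tray's middle. Its bottom edge is at row 313 where 314 was predicted for 10 cm. The square cup, canvas and tray haven't moved. I'll hand it in.

```bash
python3 -c "
from rig import *
print(sign_off())"
```

```text
the job is handed in; nothing more can be done
None
```

The job is handed in: the round cup is off the bar and held upright and steady over the middle of the white tray, its bottom about 10 cm above the table (about 8.8 s used); nothing else appears moved, but I could not see the sticks inside the cup in the last pictures.

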